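# Shift the gear lever into fourth on the bench

### The job

Push the gear lever of the shift tower on the bench from the left-hand slot through neutral into fourth gear (the middle slot, the end nearer the robot), fully home, without putting it into third, fifth or reverse on the way. Only push the lever with the fingers: do not pull its push-fit knob up, leave everything else on the bench where it is, and finish with the hand clear.

Things in the scene. Friction and masses are not known exactly. Their poses are not given: they have to be found in the camera images.
- gearshift: Gear shift tower, fixed: steel flange 220 (x) by 240 (y) by 12 mm, on it a housing 116 by 136 mm with a flat steel gate plate 130 by 150 mm, upper face 106 mm above the bench. Origin: centre of the flange's underside; x points away from the robot, y to the robot's left (yawed by up to 0.4 rad), z up.
- gate_centre (a point): Centre of the gate plate's upper face. Three slots 17 mm wide run along the tower's x, at y = +28 (left), 0 (middle), -28 mm (right), each 32 mm to either side of x = 0, joined at x = 0 by a 17 mm wide cross channel, neutral. Seen from the robot: first left away, second left near, third middle away, fourth middle near, fifth right away, reverse right near.
- fourth_slot_end (a point): Point on the gate plate's upper face 26 mm nearer than gate_centre in the middle slot: where the lever's axis lies when fourth gear is fully in.
- knob_centre (a point): Middle of the pale wooden barrel-shaped knob (34 mm across, 44 mm tall) pushed onto the lever's end; z up along the lever, a round 12 mm steel rod pivoting 12 mm above the tower's origin, 150 mm below this point. In tower axes the point is at x = 0.150 sin(shift), y = -0.150 cos(shift) sin(select), z = 0.012 + 0.150 cos(shift) cos(select).
- select (a joint): Sideways tilt of the lever, rad: about -0.30 in the left slot, 0 in the middle slot, +0.30 in the right slot (positive tilts to the robot's right, the tower's -y). Friction holds it where it is left; 3 to 4 N at the knob moves it. About 0.03 rad of play either side in a slot.
- shift (a joint): Fore-and-aft tilt of the lever, rad: 0 neutral (play about 0.03), positive away from the robot; the plate stops it at about +0.28 (far) and -0.28 (near end of a slot). It starts anywhere along the left slot: in first, in second or between. Friction holds it where it is left; 3 to 4 N at the knob moves it.
- knob_lift (a joint): How far the knob has slid up along the lever, m: 0 seated, 0.025 at most. Held by friction of about 12 N.
- socket: Bystander: deep socket, upright steel tube 28 mm across, 50 mm tall, standing on the near right of the flange; leave it where it is. Origin at its underside's centre.
- bolt: Bystander: steel bolt standing on its head, head 23 mm across, 45 mm tall in all, on the near left of the flange; leave it where it is. Origin at its underside's centre.
- oil_bottle: Bystander: grey plastic bottle, 72 mm across, 190 mm tall, on the bench to the right of the tower; leave it where it is. Origin at its underside's centre.
- spray_can: Bystander: blue can, 64 mm across, 170 mm tall, on the right of the bench; leave it where it is. Origin at its underside's centre.
- wrench: Bystander: steel spanner lying flat on the left of the bench; leave it where it is.
- mug: Bystander: white mug, 80 mm across, 90 mm tall, on the left of the bench; leave it where it is. Origin at its underside's centre.
- filter_box: Bystander: cardboard box 90 x 90 x 100 mm, on the right of the bench; leave it where it is. Origin at its underside's centre.
- screwdriver: Bystander: screwdriver with green handle lying near right on the bench; leave it where it is.

How it is judged:
By the outcome, as a careful person would: the job done as asked, in the order asked, and still so for the second after the job is handed in, with the robot touching nothing.
It also fails if it takes over 51 s, if anything falls off the work surface, if the arm or the gripper's body presses on something with over 40 N, if the wrist force passes 120 N, or if a joint passes its speed limit or range.

### The arm

A 6-joint arm with a two-finger parallel gripper is mounted at the origin on the work surface. World frame = base frame: x ahead of the robot, y to its left, z up, the work surface at z = 0. Lengths are in m, angles in degrees, forces in N, time in s.
With the tool pointing down it reaches from about 0.375 to 0.9 m from the base axis. Payload 3.1 kg.
Tool frame: the origin (TCP) lies at the very end of the fingers, on their centre line; the grasp point (between the pads) lies 19 mm behind it (grasp_offset is the distance from the TCP to the grasp point, in m); z points along the fingers, y is the direction in which the jaws open and shut (so a half turn about z gives the same grasp; the last joint's range is limited). The gripper opens to 87 mm and grips with 3 to 60 N. Pads are 19 mm wide; open, the fingers measure 117 mm over their backs; the gripper's body (75 mm by 190 mm) begins 51 mm behind the grasp point.
Start: joints at [53.371, 30.224, 82.088, -0, 67.689, -10.227], TCP at [0.278, 0.56, 0.223] pointing down, gripper open.
Joint ranges: [-176.69, 176.69], [-43.24, 126.21], [12.49, 139.97], [-82, 262], [0, 151.66], [-163.58, 163.58]. Speed limits (degrees/s): [159.86, 159.86, 180, 180, 180, 180].

### API

Orientations are given as a 3x3 rotation matrix whose columns are the frame's x, y, z axes.
In Python, from rig import * gives the robot as it stands. The module is installed in compiled form; this text tells all that it offers.
- The arm moves only by the tool play_rows, never from a script. Its argument "plan" is a list that holds one entry, the list of rows, each a list of 7 numbers: the shift along the world's x, y, z each as a share of 5 cm, from -1 to 1, then the turn, a rotation vector about the world's x, y, z each as a share of pi rad, from -1 to 1, then the gripper's target within -1 to 1 (fully open at 1, half-way at 0, shut at -1). A call has 1 to 12 rows; each row shifts and turns the commanded pose from where the row before left it; what a row does not reach is not made up. A row lasts 1/10 s, in which the tool goes at most 50 mm and 8.59 degrees, less where a joint would pass 70% of its speed; a pose out of reach is approached as far as the arm can. A call with a number of a shift or a turn outside -1 to 1 is refused whole. A call with a gripper value outside its range is refused whole. The fingers move at their own pace and stop on an object; the grip force is fixed at half the most. Time passes only in rows, so rows that do not move let the fingers close. It gives the time, the measured TCP pose, the force and the opening at its end, in the units of the state.
- read_state(): the state, without advancing time (a new reading comes with each control period).
- capture(name): name is "scene" or "top"; returns the picture (480x640x3 uint8, red, green, blue); there is no depth.
- camera_params(name): a dict with "intrinsics" (3x3 intrinsics, pixels), "R" (3x3) and "t" (3): a world point X has camera coordinates R X + t. Camera axes: x right, y down, z forward; pixel columns grow to the right and rows downward; lengths in m; the calibration is good to about 2 mm. A picture is of the moment at which its call begins. camera_params takes no time and is no camera call.
- hand_in(): hands the job in, once; it reports no verdict.
The state is a dict: "time_s": time; "joint_positions": joint angles; "qvel": joint speeds; "tau": joint torques, N m; "position": TCP position; "tcp_rot": TCP orientation; "force": force on the tool from outside, world axes, zero at the start; "moment": the same for the moment, N m; "opening": opening from 0.0 (shut) to 1.0 (fully open).
Only numpy, scipy, OpenCV 4.12 (cv2) and the standard library are available. Lean on these libraries where they do the work, as an engineer would, in place of code of your own. Each camera call takes 0.05 s, during which the arm holds its last target. There are 200 camera calls.

## Working session

There is one attempt and no reset: what is moved stays moved. The work goes in short steps, Python scripts to look and compute and a tool call to move; the robot and the scene stay as the last step left them, time stands still between calls to the robot, and variables do not carry over. Pictures are saved under pics/ and viewed, about 8 in all and at most 12, crops included, and the job is handed in when it is done.

Besides the shell and the picture viewer there is one more tool, called after "Emit:" as name(argument=value, ...), one argument or row to a line, values as JSON. play_rows: Moves the arm, as the interface text tells. Its arguments: {"type":"object","properties":{"plan":{"type":"array"}},"required":["plan"]}

```bash
mkdir -p pics
python3 - <<'E'
from rig import *
import cv2
for n in("scene","top"):
    im=capture(n); cv2.imwrite(f"pics/{n}0.png",im[:,:,::-1])
    p=camera_params(n); print(n,p)
s=read_state(); print(s["time_s"],s["position"],s["tcp_rot"],s["opening"])
E
```

```text
scene {'intrinsics': array([[437.07551674,   0.        , 315.49623114],
       [  0.        , 437.07551674, 233.7875001 ],
       [  0.        ,   0.        ,   1.        ]]), 'R': array([[ 0.52987192,  0.84807693,  0.00112448],
       [ 0.5339627 , -0.33258507, -0.7773487 ],
       [-0.65887752,  0.41249568, -0.62906894]]), 't': array([-0.25107124, -0.15479412,  1.34892001])}
top {'intrinsics': array([[584.42539909,   0.        , 320.00343989],
       [  0.        , 584.42539909, 241.70995108],
       [  0.        ,   0.        ,   1.        ]]), 'R': array([[ 0.00753123, -0.99989516,  0.01236762],
       [-0.99487167, -0.00873977, -0.10076694],
       [ 0.10086446, -0.0115453 , -0.99483319]]), 't': array([-0.02910983,  0.4567356 ,  1.5690824 ])}
0.1 [0.27747949 0.55928149 0.2216758 ] [[-8.95705830e-01  4.44645573e-01 -1.17517120e-03]
 [ 4.44646980e-01  8.95704547e-01 -1.55799510e-03]
 [ 3.59850568e-04 -1.91804162e-03 -9.99998096e-01]] 1.0006456943125739
```

View pics/scene0.png

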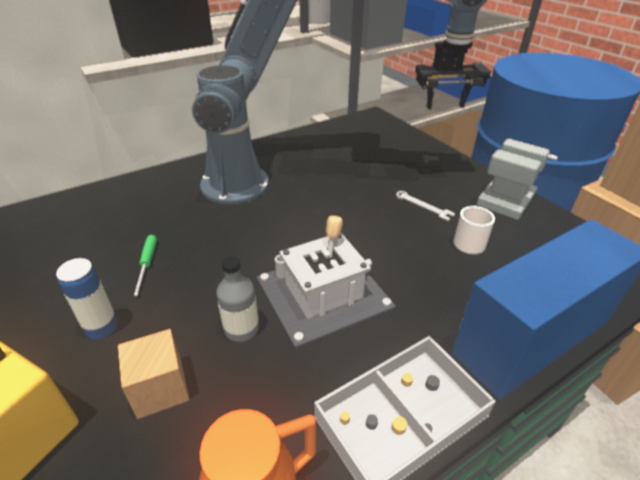

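View pics/top0.png

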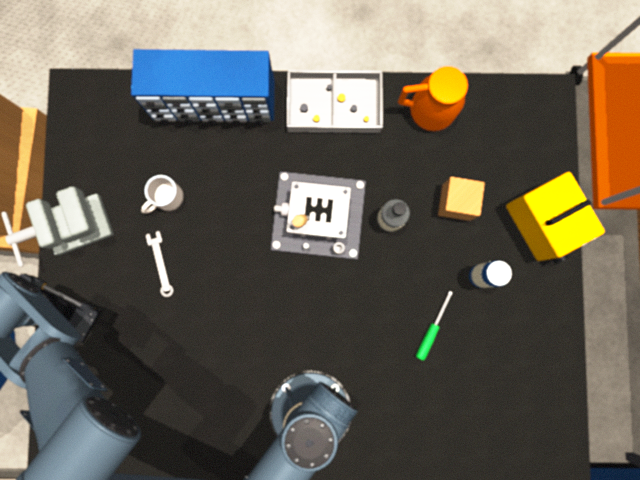

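The scene view shows the knob at about (334,226). In the top view the gate is at about (319,210) and the knob at (301,220), so the lever is left and near (second). Next I'll measure both.

```bash
cat > h.py <<'E'
from rig import *
import cv2, numpy as np
def ray(n,uv):
    p=camera_params(n); R=np.array(p["R"]);t=np.array(p["t"])
    d=R.T@np.linalg.solve(p["intrinsics"],[*uv,1.]); return -R.T@t, d/np.linalg.norm(d)
def plane(n,uv,z):
    c,d=ray(n,uv); return c+d*(z-c[2])/d[2]
def tri(a,b):
    (c1,d1),(c2,d2)=ray("scene",a),ray("top",b)
    s=np.linalg.lstsq(np.c_[d1,-d2],c2-c1,rcond=None)[0]
    p,q=c1+s[0]*d1,c2+s[1]*d2; return (p+q)/2,np.linalg.norm(p-q)
def knob(im,box):
    x0,y0,x1,y1=box; h=cv2.cvtColor(im,cv2.COLOR_RGB2HSV)[y0:y1,x0:x1]
    m=cv2.inRange(h,(5,70,90),(25,255,255))
    n,l,st,ce=cv2.connectedComponentsWithStats(m)
    if n<2: return None,0
    i=1+np.argmax(st[1:,4]); 
    x,y,w,hh,a=st[i]; return ce[i]+[x0,y0],(a,x+x0,y+y0,w,hh)
def measure(tag,view=False):
    a=capture("scene"); b=capture("top")
    cv2.imwrite(f"pics/s{tag}.png",a[:,:,::-1]); cv2.imwrite(f"pics/t{tag}.png",b[:,:,::-1])
    ka,sa=knob(a,(270,190,400,290)); kb,sb=knob(b,(265,165,370,260))
    print(ka,sa,kb,sb)
    if ka is not None and kb is not None: print("knob",*tri(ka,kb))
    return a,b
E
python3 - <<'E'
from h import *
a,b=measure(1)
# flange corner screws/plate
h=cv2.cvtColor(b,cv2.COLOR_RGB2HSV); g=cv2.cvtColor(b,cv2.COLOR_RGB2GRAY)
x0,y0,x1,y1=265,165,375,268
m=np.zeros_like(g); m[y0:y1,x0:x1]=(g[y0:y1,x0:x1]>170)*255
m=cv2.morphologyEx(m,cv2.MORPH_OPEN,np.ones((7,7)))
c=max(cv2.findContours(m,0,2)[0],key=cv2.contourArea); r=cv2.minAreaRect(c); print("plate px",r)
P=np.array([plane("top",q,.106) for q in cv2.boxPoints(r)]); print(P.round(4),P.mean(0)); print(np.linalg.norm(P-np.roll(P,1,0),axis=1),[np.degrees(np.arctan2(*(P[i]-P[i-1])[1::-1])) for i in range(4)])
# flange
m2=np.zeros_like(g); m2[y0:y1,x0:x1]=(g[y0:y1,x0:x1]>55)*255
c=max(cv2.findContours(m2,0,2)[0],key=cv2.contourArea); r=cv2.minAreaRect(c); print("flange",r)
P=np.array([plane("top",q,.012) for q in cv2.boxPoints(r)]); print(P.round(4),P.mean(0)); print(np.linalg.norm(P-np.roll(P,1,0),axis=1),[np.degrees(np.arctan2(*(P[i]-P[i-1])[1::-1])) for i in range(4)])
# slots
m3=np.zeros_like(g); m3[190:232,300:338]=(g[190:232,300:338]<70)*255
c=max(cv2.findContours(m3,0,2)[0],key=cv2.contourArea); r=cv2.minAreaRect(c); print("slots",r,plane("top",r[0],.106))
A=cv2.resize(a[200:330,250:410],None,fx=4,fy=4,interpolation=cv2.INTER_CUBIC)[:520,:400*1]
B=cv2.resize(b[165:265,265:375],None,fx=5.2,fy=5.2,interpolation=cv2.INTER_CUBIC)
A=cv2.resize(a[210:320,255:400],None,fx=4,fy=4,interpolation=cv2.INTER_CUBIC)
cv2.imwrite("pics/cb1.png",B[:,:,::-1]); cv2.imwrite("pics/ca1.png",A[:,:,::-1])
E
```

```text
[333.51754386 225.66959064] (np.int32(342), np.int32(325), np.int32(215), np.int32(18), np.int32(23)) [300.95294118 220.76470588] (np.int32(85), np.int32(292), np.int32(214), np.int32(16), np.int32(14))
knob [0.49773062 0.0268615  0.15332027] 0.005935972970955097
plate px ((314.1863098144531, 208.7301483154297), (68.77791595458984, 51.87131118774414), 6.009005546569824)
[[ 0.4756  0.0862  0.106 ]
 [ 0.6112  0.0741  0.106 ]
 [ 0.594  -0.1045  0.106 ]
 [ 0.4585 -0.0907  0.106 ]] [ 0.53482134 -0.00870695  0.106     ]
[0.17778916 0.13615699 0.17941569 0.1361832 ] [np.float64(84.4645453727011), np.float64(-5.1126521487626935), np.float64(-95.52635588666652), np.float64(174.2029416684035)]
flange ((317.4602966308594, 215.61734008789062), (90.84902954101562, 82.707275390625), 6.170175552368164)
[[ 0.429   0.117   0.012 ]
 [ 0.6582  0.0961  0.012 ]
 [ 0.6332 -0.1549  0.012 ]
 [ 0.4043 -0.1304  0.012 ]] [ 0.53115095 -0.01805627  0.012     ]
[0.24859965 0.23017416 0.25223198 0.23022449] [np.float64(84.2992033019404), np.float64(-5.2020382102046385), np.float64(-95.68869178653208), np.float64(173.8938671086925)]
slots ((318.3606262207031, 209.03280639648438), (24.444650650024414, 20.280006408691406), 5.194429397583008) [ 0.53382201 -0.01951433  0.106     ]
```

View pics/cb1.png

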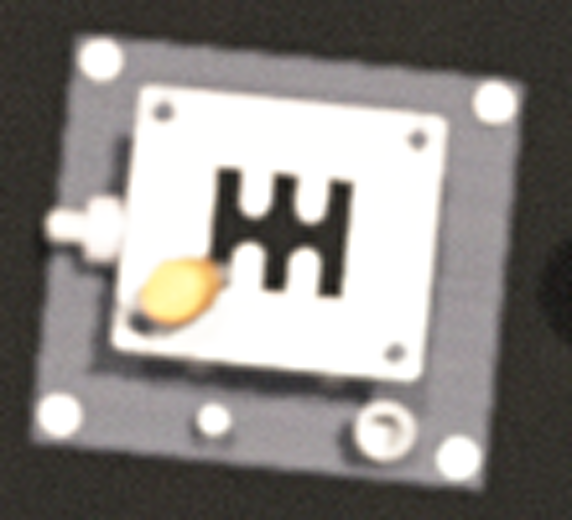

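The top crop shows slots centred at about (319,209.4) px with yaw about -5°. That puts the gate centre at about (0.533, -0.020). The triangulated knob is consistent with second gear: tower (-0.039, +0.043), shift about -0.26. The bolt is at crop (212,420) and the socket at (383,430).

The plan is to push with shut fingers, jaws along the tower's y:
1. From the near side, push to neutral.
2. From the left, push to the middle.
3. From the far side, push home into fourth.

Emit:
play_rows(
  plan=[
    [[0.1,-0.3,0.5,0,0,0.0393,-1],[0.29,-0.88,0.25,0,0,0.0393,-1],[0.29,-0.88,0,0,0,0.0393,-1],[0.29,-0.88,0,0,0,0,-1],[0.29,-0.88,0,0,0,0,-1],[0.29,-0.88,0,0,0,0,-1],[0.29,-0.88,0,0,0,0,-1],[0.29,-0.88,0,0,0,0,-1],[0.29,-0.88,0,0,0,0,-1],[0.29,-0.88,0,0,0,0,-1],[0.29,-0.88,0,0,0,0,-1],[0.29,-0.88,0,0,0,0,-1]],
  ],
)

```text
time_s: 1.4
position: [0.4426, 0.059, 0.2602]
tcp_rot: [[-0.996, 0.09, 0.0], [0.09, 0.996, 0.0], [-0.0, 0.0, -1.0]]
force: [1.4, 0.3, 0.5]
opening: 0.027
```

Emit:
play_rows(
  plan=[
    [[0.1,-0.3,0,0,0,0,-1],[0.08,-0.28,0,0,0,0,-1],[0,0,-0.6,0,0,0,-1],[0,0,-0.6,0,0,0,-1],[0,0,-0.6,0,0,0,-1],[0,0,-0.66,0,0,0,-1],[0,0,0,0,0,0,-1],[0,0,0,0,0,0,-1]],
  ],
)

```text
time_s: 2.2
position: [0.4513, 0.0318, 0.1371]
tcp_rot: [[-0.996, 0.09, -0.001], [0.09, 0.996, 0.0], [0.001, 0.0, -1.0]]
force: [-0.8, 0.0, -0.0]
opening: 0.007
```

Run:
```python
from h import *
a,b=measure(2)
A=cv2.resize(a[180:310,250:410],None,fx=4,fy=4,interpolation=cv2.INTER_CUBIC)
cv2.imwrite("pics/ca2.png",A[:,:,::-1]); print(read_state()["force"])
```

```text
[333.47126437 225.78735632] (np.int32(348), np.int32(325), np.int32(215), np.int32(18), np.int32(23)) None 0
[0.23337234 0.48426599 0.48491207]
```

View pics/ca2.png

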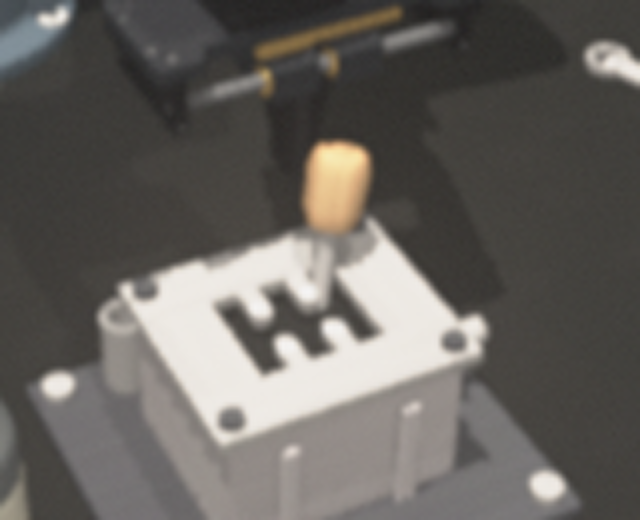

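The crop shows the shut fingers behind the knob on its near side, and the lever in the left near slot. Now I'll push towards neutral and track the knob with a scene ray cut by the 150 mm sphere about the pivot.

Emit:
play_rows(
  plan=[
    [[0.2,-0.018,0,0,0,0,-1],[0.1,-0.009,0,0,0,0,-1],[0.1,-0.009,0,0,0,0,-1],[0.1,-0.009,0,0,0,0,-1],[0.1,-0.009,0,0,0,0,-1],[0.1,-0.009,0,0,0,0,-1],[0.1,-0.009,0,0,0,0,-1],[0.1,-0.009,0,0,0,0,-1],[0.1,-0.009,0,0,0,0,-1],[0,0,0,0,0,0,-1],[0,0,0,0,0,0,-1]],
  ],
)

```text
time_s: 3.4
position: [0.5023, 0.0271, 0.137]
tcp_rot: [[-0.996, 0.09, 0.002], [0.09, 0.996, -0.0], [-0.002, -0.0, -1.0]]
force: [-0.8, 1.9, 0.4]
opening: 0.004
```

```bash
cat >> h.py <<'E'
C=np.array([.533,-.020,.012]); ex=np.array([.996,-.0906,0]); ey=np.array([.0906,.996,0])
def joints(uv,n="scene"):
    c,d=ray(n,uv); o=c-C; bb=o@d; q=bb*bb-(o@o-.15**2)
    p=o-d*bb+0 if q<0 else o+d*(-bb-np.sqrt(q)) 
    p=o+d*(-bb-np.sqrt(max(q,0))); x,y,z=p@ex,p@ey,p[2]
    sh=np.arcsin(x/.15); return "shift %.3f select %.3f xt %.4f yt %.4f z %.4f"%(sh,np.arctan2(-y,z),x,y,z+.012)
def tcp():
    s=read_state(); p=np.array(s["position"])-C; print("t",s["time_s"],"tcp tower %.4f %.4f z %.4f"%(p@ex,p@ey,p[2]+.012),"F",s["force"].round(1) if hasattr(s["force"],"round") else s["force"])
E
python3 - <<'E'
from h import *
print("initial",joints([333.5,225.7]),"|top",joints([300.95,220.76],"top"))
a,b=measure(3); k,_=knob(a,(270,190,400,290)); print(joints(k)); tcp()
E
```

```text
initial shift -0.332 select -0.378 xt -0.0489 yt 0.0523 z 0.1438 |top shift -0.272 select -0.287 xt -0.0403 yt 0.0409 z 0.1506
[341.81547619 232.48809524] (np.int32(336), np.int32(333), np.int32(222), np.int32(19), np.int32(23)) None 0
shift -0.073 select -0.349 xt -0.0109 yt 0.0512 z 0.1526
t 3.5 tcp tower -0.0351 0.0441 z 0.1371 F [-1.2  2.2  0.2]
```

```bash
cat >> h.py <<'E'
from scipy.optimize import least_squares
def proj(n,sh,se):
    p=camera_params(n); X=C+ex*.15*np.sin(sh)-ey*.15*np.cos(sh)*np.sin(se)+np.array([0,0,.15*np.cos(sh)*np.cos(se)])
    q=np.array(p["intrinsics"])@(np.array(p["R"])@X+np.array(p["t"])); return q[:2]/q[2]
B=np.array([333.5,225.7])-proj("scene",-.27,-.295)
def jb(uv): return least_squares(lambda v:proj("scene",*v)+B-uv,[-.1,-.1]).x.round(3)
E
python3 - <<'E'
from h import *
print(B, np.array([300.95,220.76])-proj("top",-.27,-.295)); print(jb([341.8,232.5]))
for s in [(-.05,-.3),(0,-.3),(0,0),(-.28,0)]: print(s,proj("scene",*s)+B)
# gate slots in scene: dark region centroid on plate
for d in [(0,0),(-.032,.028),(.032,-.028),(.032,.028),(-.032,-.028),(.065,.075),(-.065,.075),(.065,-.075),(-.065,-.075)]:
    p=camera_params("scene");X=C+ex*d[0]+ey*d[1]+np.array([0,0,.094]);q=np.array(p["intrinsics"])@(np.array(p["R"])@X+np.array(p["t"]));print(d,(q[:2]/q[2]).round(1),end=" ")
E
```

```text
[ 2.133883   -1.20322203] [0.43301574 0.14782079]
[-0.042 -0.293]
(-0.05, -0.3) [341.91293917 232.17223548]
(0, -0.3) [343.7068857  234.12459736]
(0, 0) [324.80545315 237.76923687]
(-0.28, 0) [315.66925106 228.67683028]
(0, 0) [322.4 259.4] (-0.032, 0.028) [327.  246.7] (0.032, -0.028) [317.4 273. ] (0.032, 0.028) [341.4 264.6] (-0.032, -0.028) [303.9 254.4] (0.065, 0.075) [369.  267.3] (-0.065, 0.075) [338.4 232.2] (0.065, -0.075) [303.6 291.2] (-0.065, -0.075) [277.5 251.8]
```

Calibrated on the start pose, the scene picture gives shift about -0.04 and the TCP gives -0.057. Another 7 mm reaches neutral.

Emit:
play_rows(
  plan=[
    [[0.07,-0.006,0,0,0,0,-1],[0.07,-0.006,0,0,0,0,-1],[0,0,0,0,0,0,-1],[0,0,0,0,0,0,-1],[0,0,0,0,0,0,-1]],
  ],
)

```text
time_s: 4.0
position: [0.5085, 0.0267, 0.1371]
tcp_rot: [[-0.996, 0.09, 0.0], [0.09, 0.996, -0.0], [-0.0, -0.0, -1.0]]
force: [-1.9, 1.0, 1.5]
opening: 0.005
```

Run:
```python
from h import *
a,b=measure(4); k,_=knob(a,(270,190,400,290)); print(jb(k)); tcp()
```

```text
[343.05688623 233.71556886] (np.int32(334), np.int32(334), np.int32(223), np.int32(19), np.int32(23)) None 0
[-0.01  -0.295]
t 4.1 tcp tower -0.0286 0.0443 z 0.1371 F [-1.8  1.1  0.8]
```

Emit:
play_rows(
  plan=[
    [[-0.27,0.025,0,0,0,0,-1],[-0.27,0.025,0,0,0,0,-1],[0.044,0.48,0,0,0,0,-1],[0.044,0.48,0,0,0,0,-1],[0.28,-0.025,0,0,0,0,-1],[0.28,-0.025,0,0,0,0,-1],[0,0,0,0,0,0,-1],[0,0,0,0,0,0,-1]],
  ],
)

```text
time_s: 4.9
position: [0.514, 0.0745, 0.137]
tcp_rot: [[-0.996, 0.09, 0.001], [0.09, 0.996, -0.0], [-0.001, -0.0, -1.0]]
force: [-0.7, -0.0, -0.3]
opening: 0.003
```

Run:
```python
from h import *
a,b=measure(5); k,_=knob(a,(270,190,400,290)); print(jb(k)); tcp()
A=cv2.resize(a[180:310,250:410],None,fx=4,fy=4,interpolation=cv2.INTER_CUBIC)
cv2.imwrite("pics/ca5.png",A[:,:,::-1])
```

```text
[343.08955224 233.71641791] (np.int32(335), np.int32(335), np.int32(223), np.int32(18), np.int32(23)) None 0
[-0.01  -0.296]
t 5.0 tcp tower -0.0285 0.0923 z 0.1369 F [-0.7  0.1  0.1]
```

View pics/ca5.png

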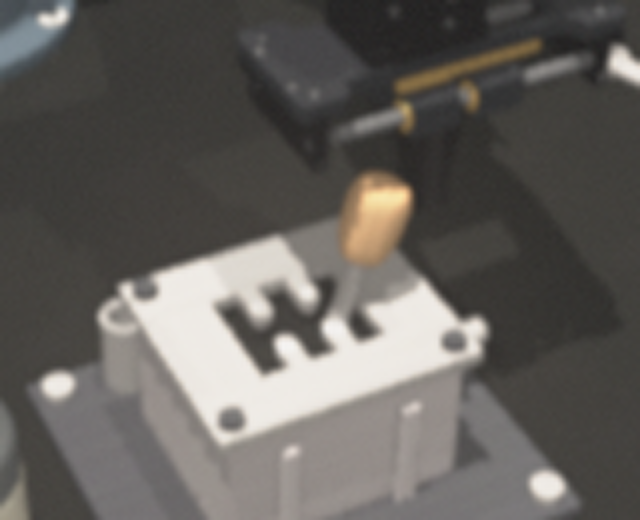

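The picture shows the rod at the cross-channel level, crop (350,305), as expected for neutral. The hand is on the left but still needs 27.5 mm in +x. Then I'll push right.

Emit:
play_rows(
  plan=[
    [[0.275,-0.025,0,0,0,0,-1],[0.275,-0.025,0,0,0,0,-1],[-0.018,-0.2,0,0,0,0,-1],[-0.009,-0.1,0,0,0,0,-1],[-0.009,-0.1,0,0,0,0,-1],[-0.009,-0.1,0,0,0,0,-1],[-0.009,-0.1,0,0,0,0,-1],[0,0,0,0,0,0,-1],[0,0,0,0,0,0,-1]],
  ],
)

```text
time_s: 5.9
position: [0.5381, 0.0423, 0.1373]
tcp_rot: [[-0.996, 0.091, -0.0], [0.091, 0.996, 0.0], [0.0, 0.0, -1.0]]
force: [1.2, 3.4, 3.4]
opening: 0.006
```

Run:
```python
from h import *
a,b=measure(6); k,_=knob(a,(270,190,400,290)); print(jb(k)); tcp()
```

```text
[337.30351438 234.52396166] (np.int32(313), np.int32(329), np.int32(224), np.int32(18), np.int32(23)) None 0
[-0.006 -0.198]
t 6.0 tcp tower -0.0005 0.0626 z 0.1371 F [-0.5  3.2  3.4]
```

Emit:
play_rows(
  plan=[
    [[-0.009,-0.1,0,0,0,0,-1],[-0.009,-0.1,0,0,0,0,-1],[-0.009,-0.1,0,0,0,0,-1],[-0.009,-0.1,0,0,0,0,-1],[-0.009,-0.1,0,0,0,0,-1],[0,0,0,0,0,0,-1],[0,0,0,0,0,0,-1]],
  ],
)

```text
time_s: 6.7
position: [0.5361, 0.0167, 0.1368]
tcp_rot: [[-0.996, 0.091, -0.001], [0.091, 0.996, -0.0], [0.001, -0.001, -1.0]]
force: [-0.0, 1.6, 1.4]
opening: 0.004
```

Run:
```python
from h import *
a,b=measure(7); k,_=knob(a,(270,190,400,290)); print(jb(k)); tcp()
A=cv2.resize(a[180:310,250:410],None,fx=4,fy=4,interpolation=cv2.INTER_CUBIC)
cv2.imwrite("pics/ca7.png",A[:,:,::-1])
```

```text
[327.09375 236.33125] (np.int32(320), np.int32(318), np.int32(220), np.int32(18), np.int32(29)) None 0
[-0.014 -0.043]
t 6.8 tcp tower -0.0002 0.0370 z 0.1368 F [-0.   1.   1.7]
```

View pics/ca7.png

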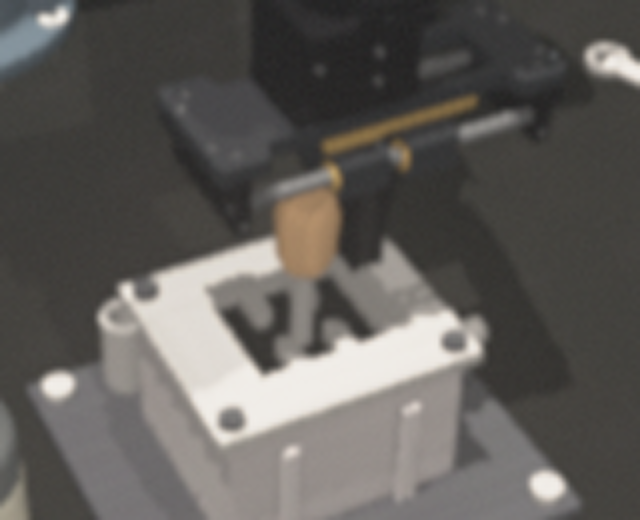

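The rod is near the middle, at crop (303,310), with select about -0.035. Another 5 mm should centre it. Then I'll back off left.

Emit:
play_rows(
  plan=[
    [[-0.005,-0.05,0,0,0,0,-1],[-0.005,-0.05,0,0,0,0,-1],[0,0,0,0,0,0,-1],[0,0,0,0,0,0,-1],[0,0,0,0,0,0,-1],[0.018,0.2,0,0,0,0,-1],[0.027,0.3,0,0,0,0,-1],[0,0,0,0,0,0,-1]],
  ],
)

```text
time_s: 7.6
position: [0.5377, 0.039, 0.1367]
tcp_rot: [[-0.996, 0.088, -0.001], [0.088, 0.996, 0.0], [0.001, 0.0, -1.0]]
force: [0.7, 0.3, -0.3]
opening: 0.005
```

Run:
```python
from h import *
a,b=measure(8); k,_=knob(a,(270,205,400,290)); print(jb(k)); tcp()
```

```text
[325.10769231 238.6       ] (np.int32(260), np.int32(317), np.int32(228), np.int32(16), np.int32(22)) [317. 211.] (np.int32(3), np.int32(316), np.int32(211), np.int32(3), np.int32(1))
knob [ 0.52343278 -0.01237566  0.15254621] 0.007819323997332253
[0.017 0.004]
t 7.7 tcp tower -0.0004 0.0581 z 0.1368 F [ 0.   0.2 -0.1]
```

Emit:
play_rows(
  plan=[
    [[0.46,-0.042,0,0,0,0,-1],[0.46,-0.042,0,0,0,0,-1],[0,0,0,0,0,0,-1],[-0.035,-0.385,0,0,0,0,-1],[-0.035,-0.385,0,0,0,0,-1],[-0.035,-0.385,0,0,0,0,-1],[0,0,0,0,0,0,-1],[0,0,0,0,0,0,-1]],
  ],
)

```text
time_s: 8.5
position: [0.5779, -0.0247, 0.1369]
tcp_rot: [[-0.996, 0.092, -0.001], [0.092, 0.996, 0.001], [0.001, 0.001, -1.0]]
force: [-0.4, -0.1, 1.3]
opening: 0.004
```

Run:
```python
from h import *
a,b=measure(9); tcp()
A=cv2.resize(a[180:310,250:410],None,fx=4,fy=4,interpolation=cv2.INTER_CUBIC)
cv2.imwrite("pics/ca9.png",A[:,:,::-1])
```

```text
[343.05298013 229.54966887] (np.int32(151), np.int32(324), np.int32(222), np.int32(41), np.int32(16)) None 0
t 8.6 tcp tower 0.0454 0.0002 z 0.1370 F [-0.1 -0.1  0.3]
```

View pics/ca9.png

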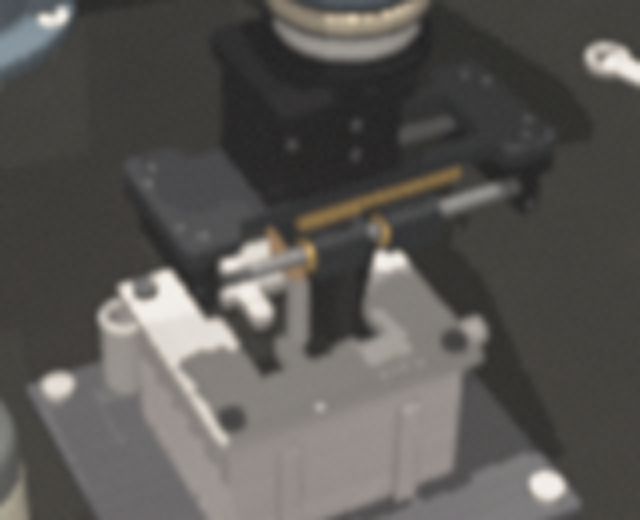

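The fingers are on the far side of the knob, with the rod at crop (297,310) in the middle. Now I'll push nearwards into fourth, descending slightly as the knob drops.

Emit:
play_rows(
  plan=[
    [[-0.2,0.018,0,0,0,0,-1],[-0.1,0.009,0,0,0,0,-1],[-0.1,0.009,0,0,0,0,-1],[-0.1,0.009,0,0,0,0,-1],[-0.1,0.009,0,0,0,0,-1],[-0.1,0.009,-0.01,0,0,0,-1],[-0.1,0.009,-0.01,0,0,0,-1],[-0.1,0.009,-0.02,0,0,0,-1],[-0.1,0.009,-0.02,0,0,0,-1],[0,0,0,0,0,0,-1]],
  ],
)

```text
time_s: 9.6
position: [0.5274, -0.0201, 0.1338]
tcp_rot: [[-0.996, 0.09, -0.002], [0.09, 0.996, 0.0], [0.002, 0.0, -1.0]]
force: [2.4, -1.2, 2.0]
opening: 0.005
```

Run:
```python
from h import *
tcp()
```

```text
t 9.6 tcp tower -0.0056 -0.0006 z 0.1338 F [ 2.4 -1.2  2. ]
```

Emit:
play_rows(
  plan=[
    [[-0.06,0.005,-0.01,0,0,0,-1],[-0.06,0.005,-0.01,0,0,0,-1],[-0.04,0.004,-0.01,0,0,0,-1],[0,0,0,0,0,0,-1]],
  ],
)

```text
time_s: 10.0
position: [0.5208, -0.0196, 0.1326]
tcp_rot: [[-0.996, 0.09, 0.0], [0.09, 0.996, -0.0], [-0.0, -0.0, -1.0]]
force: [3.0, 0.2, 2.2]
opening: 0.004
```

Emit:
play_rows(
  plan=[
    [[-0.04,0.004,-0.01,0,0,0,-1],[-0.02,0.002,-0.01,0,0,0,-1],[0,0,0,0,0,0,-1],[0,0,0,0,0,0,-1]],
  ],
)

```text
time_s: 10.4
position: [0.5202, -0.0196, 0.1324]
tcp_rot: [[-0.996, 0.091, 0.005], [0.091, 0.996, -0.001], [-0.005, -0.0, -1.0]]
force: [5.4, 0.5, 2.7]
opening: 0.003
```

Emit:
play_rows(
  plan=[
    [[-0.04,0.004,0,0,0,0,-1],[-0.02,0.002,0,0,0,0,-1],[0,0,0,0,0,0,-1]],
  ],
)

```text
time_s: 10.7
position: [0.5197, -0.0197, 0.1326]
tcp_rot: [[-0.996, 0.091, 0.011], [0.091, 0.996, -0.002], [-0.011, -0.001, -1.0]]
force: [9.3, 2.5, 0.2]
opening: 0.002
```

The force climbs to 9 N while the TCP stalls, which means the end stop. I'll back off away from the knob, lift, and swing clear to the left.

Emit:
play_rows(
  plan=[
    [[0.2,-0.018,0,0,0,0,-1],[0.5,-0.045,0,0,0,0,-1],[0.3,-0.027,0,0,0,0,-1],[0,0,0.8,0,0,0,-1],[0,0,0.9,0,0,0,-1],[0,0,0.9,0,0,0,-1],[-0.2,0.9,0,0,0,0,-1],[-0.2,0.9,0,0,0,0,-1],[-0.2,0.9,0,0,0,0,-1],[-0.2,0.9,0,0,0,0,-1],[-0.2,0.9,0,0,0,0,-1],[-0.2,0.9,0,0,0,0,-1]],
  ],
)

```text
time_s: 11.9
position: [0.5019, 0.2473, 0.2602]
tcp_rot: [[-0.996, 0.09, -0.006], [0.09, 0.996, -0.003], [0.006, -0.003, -1.0]]
force: [0.9, 0.0, 0.2]
opening: 0.003
```

Run:
```python
from h import *
a,b=measure(10); k,_=knob(a,(270,190,400,290)); print(jb(k)); k2,_=knob(b,(265,165,370,260)); tcp()
print("top",least_squares(lambda v:proj("top",*v)-k2+[.4,.1],[-.2,0]).x)
A=cv2.resize(a[190:310,250:400],(600,480),interpolation=cv2.INTER_CUBIC)
cv2.imwrite("pics/ca10.png",A[:,:,::-1]); cv2.imwrite("pics/t10v.png",b[:,:,::-1])
```

```text
[315.97746479 228.1943662 ] (np.int32(355), np.int32(307), np.int32(217), np.int32(18), np.int32(24)) [313.6875 224.875 ] (np.int32(32), np.int32(309), np.int32(219), np.int32(13), np.int32(11))
knob [ 0.48629623 -0.00731816  0.15328672] 0.0009096737774022617
[-0.292 -0.011]
t 12.0 tcp tower -0.0568 0.2667 z 0.2602 F [-0.5 -0.9  0.2]
top [-0.32413145 -0.06332972]
```

View pics/ca10.png

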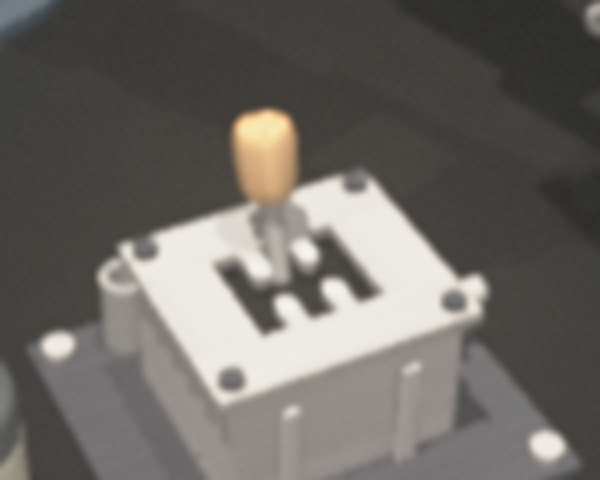

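View pics/t10v.png

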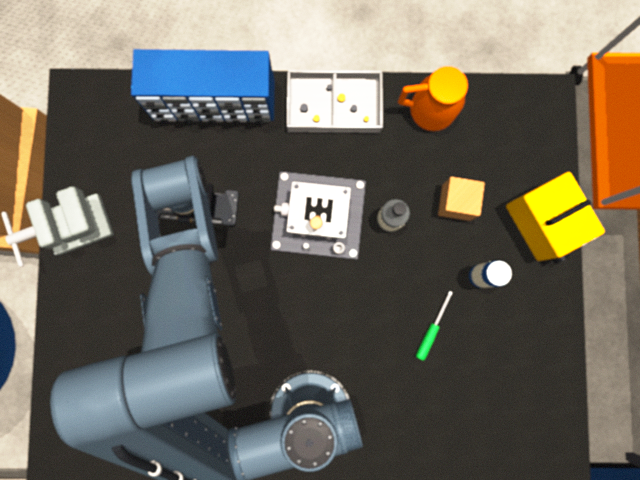

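The lever sits in the middle near slot. The scene gives shift -0.29 and select -0.01, and the knob pixel is within 0.6 px of where a seated knob in full fourth should be. The bystanders are unmoved, and the hand is about 0.25 m away. I'll hand in.

Run:
```python
from h import *
tcp(); print(hand_in())
```

```text
t 12.0 tcp tower -0.0568 0.2667 z 0.2602 F [-0.5 -0.9  0.2]
the job is handed in; nothing more can be done
None
```

The lever is in fourth gear and fully home, and the job is handed in at 12.0 s of the 51 s allowed. With the fingers shut, I pushed the lever from second to neutral, then right to the middle, then nearwards until the stop. The contact force read about 9–10 N at the stop. It did not enter third, fifth or reverse.

**Last checks:**
- **Gear:** the scene view gave shift about -0.29 and select about -0.01. The middle near slot is where the lever stands in the picture.
- **Knob:** it appears seated, within about 0.6 px of its expected place in fourth.
- **Hand and bystanders:** the hand is clear, about 0.26 m to the left of the tower. In the top view the bystanders I could compare were where they started. The mug and wrench were hidden under the arm in that picture, so I could not recheck them. The arm passed well above both.

**Disagreement:** the top view gave shift -0.32 and select -0.06. I discounted it because the top-view colour mask caught only 32 pixels of the knob, against 85 at the start. The scene figure also relies on a pixel correction of about 2 px taken from the starting pose.

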